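# Reject the rattling housings

## Task

One or two of the three sealed housings on the black mat have a weight that has come loose inside; they look alike, but the loose ones can be felt: lifted and tilted one end down, then the other, the weight runs to the low end. Set every loose one down in the steel tray and leave the sound ones on the mat, all lying flat with the lid up, and do not drop or throw any.

Things in the scene. Friction and masses are not known exactly. Their poses are not given: they have to be found in the camera images.
- housing_1: sealed aluminium housing with a grey lid, 124 mm long (its x), 50 mm wide (y), 40 mm high; flat parallel sides to pinch across the 50 mm. Origin at the centre of its underside, z up through the lid. The three look alike; the shells weigh 0.2 to 0.45 kg at random, so weight tells nothing. Shell's centre of mass at the middle, 20 mm above the origin
- housing_2: as housing_1 outside. In a loose one, whichever it is, a 0.15 kg ball runs freely inside along x: its centre comes up to 40 mm either side of the middle, about 19 mm above the underside; it rolls to the low end when the housing is tilted by more than about 5 degrees. A sound one has nothing that shifts
- housing_3: as housing_1 outside. Any one or two of the three are loose, never none, never all
- mat: black rubber mat, 280 (its x) x 300 (its y) x 2 mm, fixed to the bench; the housings start on it. Origin at the centre of its underside
- tray: open steel tray for rejects, 260 (its x) x 160 (its y) mm outside, 29 mm high over the rolled rim, walls and floor 4 mm, fixed to the bench. Origin at the centre of its underside. Holds two housings side by side, lying along its y, 55 mm either side of its middle along x

How it is judged:
By the outcome, as a careful person would: the job done as asked, in the order asked, and still so for the second after the job is handed in, with the robot touching nothing.
It also fails if it takes over 72 s, if anything falls off the work surface, if the arm or the gripper's body presses on something with over 40 N, if the wrist force passes 120 N, or if a joint passes its speed limit or range.

## Robot

A 7-joint arm with a two-finger parallel gripper is mounted at the origin on a cart in front of the work surface, level with it; the furniture and walls round the work are solid. World frame = base frame: x ahead of the robot, y to its left, z up, the work surface at z = 0. Lengths are in m, angles in degrees, forces in N, time in s.
With the tool pointing down it reaches from about 0.425 to 0.825 m from the base axis. Payload 3.6 kg.
Tool frame: the origin (TCP) lies at the very end of the fingers, on their centre line; the grasp point (between the pads) lies 19 mm behind it (env.tcp_to_grasp is the distance from the TCP to the grasp point, in m); z points along the fingers, y is the line along which they close (so a half turn about z gives the same grasp; the last joint's range is limited). The gripper opens to 85 mm and grips with 20 to 120 N. Pads are 22 mm wide; open, the fingers measure 114 mm over their backs; the gripper's body (76 mm by 85 mm) begins 54 mm behind the grasp point. The pads swing forward as they close: fully open they stand 13 mm farther back than shut.
Start: joints at [-78.18, 35.231, -0.722, 81.555, 0.464, 63.22, -2.315], TCP at [0.15, 0.632, 0.231] pointing down, gripper open.
Joint ranges: [-178.69, 178.69], [-17.37, 117.87], [-77.05, 75.6], [15.02, 138.74], [-78.02, 258.01], [0.78, 113.62], [-162.83, 162.83]. Speed limits (degrees/s): [159.86, 159.86, 180, 180, 180, 180, 180].

## Interface

Orientations are given as [roll, pitch, yaw] about the fixed x, y, z axes, in that order (R = Rz(yaw) Ry(pitch) Rx(roll)).
In Python, from workcell import env gives the robot as it stands.
- The arm moves only by the tool apply_moves, never from a script. Its arguments are lists of equal length, an entry for each row: "offset": the shift along the tool's x, y, z in mm, a list of three; "roll": the turn about the tool's z in degrees; "jaw": the finger opening in mm, from 0 to 85.4. In form: {"offset": [[x, y, z], ...], "roll": [roll, ...], "jaw": [jaw, ...]}. A call has 1 to 12 rows; each row shifts and turns the commanded pose from where the row before left it, along the tool's axes as they then stand; what a row does not reach is not made up. A row lasts 1/12 s, in which the tool goes at most 41.7 mm and 7.16 degrees, less where a joint would pass 70% of its speed; a pose out of reach is approached as far as the arm can. A call is refused whole if a number of a shift passes 41.7 or a number of a turn 7.16, either way. A call with a gripper value outside its range is refused whole. The fingers move at their own pace and stop on an object; "squeeze" is the grip in N (left out, the last holds). Time passes only in rows, so rows that do not move let the fingers close. It gives the time, the measured TCP pose, the force, the opening and the grip force at its end, in the units of the state.
- env.sense(): the state, without advancing time (a new reading comes with each control period).
- env.grab_frame(name): name is "side" or "top" or "wrist"; returns the picture (384x512x3 uint8, red, green, blue); there is no depth.
- env.camera_model(name): a dict with "fov_y" (degrees; the focal length in pixels is half the picture's height over the tangent of half this angle, whatever the lens; pixels are square), "cx", "cy" (the principal point, pixels), "k1" (the pictures are not rectified: a ray, as slopes to the right and down, at radius r is drawn at 1 + k1 r^2 times it, then the intrinsics apply), "world_to_cam" (4x4, takes a point from world to camera coordinates); the wrist camera has in their place "tool_from_camera" (4x4, takes a point from camera to tool coordinates, whose origin is the TCP and whose axes are the flange's). Camera axes: x right, y down, z forward; pixel columns grow to the right and rows downward; lengths in m; the calibration is good to about 2 mm. A picture is of the moment at which its call begins: read the wrist's pose just before it. camera_model takes no time and is no camera call.
- env.sign_off(): hands the job in; it is judged then, once.
Trained networks look in the newest picture that a camera, given by its name, has taken for a name from the list of things; names that differ only in an ending like _2 or _b are one class to them, and where a whole thing is asked for, a point or a joint stands for the part that bears it (a point fixed in the world has none). Each returns a list of dicts, best first, with "score" (0 to 1); they miss things now and then, are a little off and sometimes report something else, mostly with a low value. They report only what shows in the picture. A call takes as long as a camera call.
- env.regions_of(camera, name): "mask" (384x512 bool, what is visible of it) and "point" ([row, column] in pixels, amid what is visible of it).
The state is a dict: "clock": time; "joint_pos": joint angles; "qvel": joint speeds; "joint_efforts": joint torques, N m; "eef_pos": TCP position; "eef_rot": TCP orientation; "force": force on the tool from outside, world axes, zero at the start; "moment": the same for the moment, N m; "grip_width": finger opening in m; "grasp_force": force on a finger pad.
Only numpy, scipy, OpenCV 4.12 (cv2) and the standard library are available. Lean on these libraries where they do the work, as an engineer would, in place of code of your own. Each camera call takes 0.05 s, during which the arm holds its last target. There are 200 camera calls.

## Working session

There is one attempt and no reset: what is moved stays moved. The work goes in short steps, Python scripts to look and compute and a tool call to move; the robot and the scene stay as the last step left them, time stands still between calls to the robot, and variables do not carry over. Pictures are saved under pics/ and viewed, at most 10 in all, crops included, and the job is handed in when it is done.

Besides the shell and the picture viewer there is one more tool, called after "Request:" as name([rows], argument=value, ...), one row to a line, values as JSON. apply_moves: Moves the arm, as the interface text tells. Its arguments: {"type":"object","properties":{"offset":{"type":"array"},"roll":{"type":"array"},"jaw":{"type":"array"},"squeeze":{"type":"number"}},"required":["offset","roll","jaw"]}

```bash
mkdir -p pics
cat > h.py <<'E'
import numpy as np, cv2
from workcell import env
from scipy.spatial.transform import Rotation as R
def K(c):
    f=192/np.tan(np.radians(c['fov_y']/2)); return np.array([[f,0,c['cx']],[0,f,c['cy']],[0,0,1.]])
def pose(c,s=None):
    if 'world_to_cam' in c: return np.array(c['world_to_cam'])
    T=np.eye(4);T[:3,:3]=R.from_euler('xyz',s['eef_rot'],degrees=True).as_matrix();T[:3,3]=s['eef_pos']
    return np.linalg.inv(T@np.array(c['tool_from_camera']))
def back(c,W,px,z):   # px Nx2 (col,row) -> world at height z
    u=cv2.undistortPoints(np.float64(px).reshape(-1,1,2),K(c),np.array([c['k1'],0,0,0,0.]))[:,0]
    d=np.c_[u,np.ones(len(u))]@W[:3,:3]; o=-W[:3,:3].T@W[:3,3]
    return o+d*((z-o[2])/d[:,2])[:,None]
def proj(c,W,P):
    return cv2.projectPoints(np.float64(P),cv2.Rodrigues(W[:3,:3])[0],W[:3,3],K(c),np.array([c['k1'],0,0,0,0.]))[0][:,0]
E
python3 - <<'E'
from h import *
s=env.sense(); print({k:np.round(v,3) for k,v in s.items()})
for n in('top','side'):
    im=env.grab_frame(n); c=env.camera_model(n); W=pose(c); print(n,-W[:3,:3].T@W[:3,3], c['k1'])
    cv2.imwrite(f'pics/{n}0.png',cv2.cvtColor(im,cv2.COLOR_RGB2BGR))
    for nm,z in(('housing_1',.042),('mat',.002),('tray',.029)):
        for r in env.regions_of(n,nm):
            m=r['mask']; cs,_=cv2.findContours(m.astype(np.uint8),0,2); k=max(cs,key=cv2.contourArea)
            p=back(c,W,k[:,0],z)[:,:2]*1000
            q=cv2.minAreaRect(p.astype(np.float32)); print(nm,round(r['score'],2),r['point'],m.sum(),[np.round(x,1) for x in q])
print({k:np.round(v,4) for k,v in env.sense().items() if k in('force','moment')})
E
```

```text
{'clock': np.float64(0.0), 'joint_pos': array([-78.177,  35.291,  -0.723,  81.642,   0.466,  63.219,  -2.316]), 'qvel': array([ 0.018,  0.05 ,  0.067, -0.108,  0.108,  0.008,  0.127]), 'joint_efforts': array([ 0.0000e+00, -4.6923e+01,  2.5900e-01, -1.7102e+01,  1.0000e-02,
        1.0000e-02,  0.0000e+00]), 'eef_pos': array([0.15 , 0.632, 0.23 ]), 'eef_rot': array([-1.79850e+02,  4.00000e-03,  1.66663e+02]), 'force': array([-0.702,  0.236,  0.024]), 'moment': array([0.   , 0.049, 0.017]), 'grasp_force': np.float64(0.0), 'grip_width': np.float64(0.085)}
top [ 0.47801828 -0.06736987  1.04375938] -0.16789836427387592
housing_1 0.87 [210.6, 164.2] 1424 [array([494.8,  82.7]), array([130.4,  56. ]), np.float64(80.5)]
housing_1 0.84 [151.2, 173.0] 1386 [array([629.8,  70.9]), array([ 56.5, 126.4]), np.float64(2.1)]
mat 0.59 [184.2, 207.1] 12210 [array([563.7,   2.3]), array([283.6, 302.5]), np.float64(1.5)]
tray 0.76 [182.9, 317.7] 8520 [array([ 562.8, -251.6]), array([164.4, 265.1]), np.float64(88.1)]
side [0.29169469 0.24045708 0.77819922] -0.03688666039027002
housing_1 0.94 [272.8, 234.8] 1889 [array([490.8,  90.1]), array([125.6,  60. ]), np.float64(80.5)]
housing_1 0.9 [225.7, 192.3] 1815 [array([623.4,  78.1]), array([ 66.1, 131. ]), np.float64(2.0)]
housing_1 0.66 [153.0, 322.5] 7097 [array([ 554.7, -235.3]), array([173.8, 264.2]), np.float64(88.1)]
housing_1 0.55 [193.2, 254.5] 1586 [array([583. , -60.6]), array([129.8,  67.7]), np.float64(16.2)]
mat 0.61 [231.8, 245.6] 11605 [array([563.4,   5.7]), array([282.1, 302.9]), np.float64(1.6)]
tray 0.65 [154.8, 322.6] 7215 [array([ 561. , -243.1]), array([179.2, 268.7]), np.float64(87.9)]
{'force': array([ 0.2071, -0.1621,  0.4061]), 'moment': array([ 0.0135, -0.0069,  0.0254])}
```

View pics/top0.png

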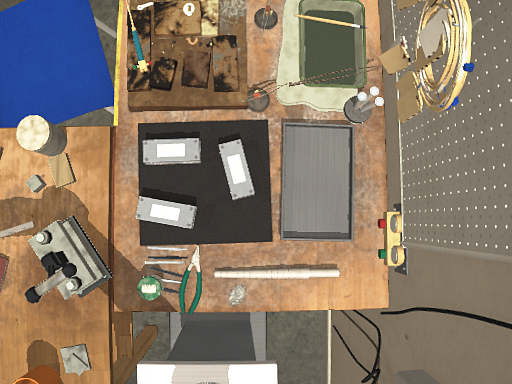

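View pics/side0.png

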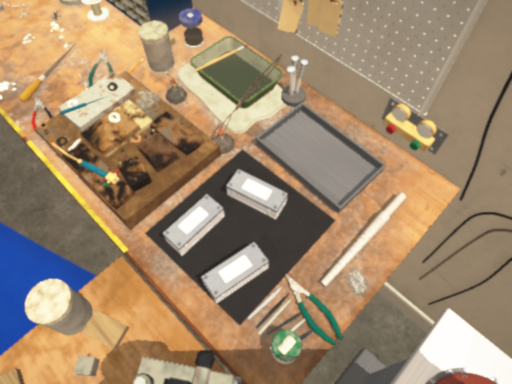

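Run:
```python
from h import *
# bundle: known-box fit to side/top; first refine with lid-edge: camera views overlay
import itertools
c=env.camera_model('side');W=pose(c)
for nm,x,y,a in(('A',494.8,82.7,80.5-90),('B',629.8,70.9,92.1),('C',583,-60.6,16.2)):
    print(nm,np.round(proj(c,W,[[x/1e3,y/1e3,.042]])[0]))
F=[];M=[]
for i in range(4):
    env.grab_frame('top'); s=env.sense(); M.append(s['moment']); F.append(s['force'])
print(np.round(M,4),np.round(F,2),sep='\n')
```

```text
A [237. 266.]
B [195. 218.]
C [256. 192.]
[[ 0.0149  0.0156 -0.0304]
 [-0.0176 -0.0165  0.0131]
 [-0.0238  0.0339 -0.045 ]
 [ 0.0613  0.017  -0.0372]]
[[ 0.77  0.25  0.14]
 [-0.4   0.33 -0.42]
 [ 0.54  0.15 -0.63]
 [-0.42  0.87  0.17]]
```

The top view shows three housings on the black mat at about (166,211), (172,150) and (237,168), with the tray at (318,181). The side view agrees, at about (235,272), (193,223) and (256,192). The clutter to the left is a cup and a clamp, so I'll travel high there. Next I'm fitting box silhouettes in both views.

```bash
cat >> h.py <<'E'
def box(x,y,a,z=.002,L=.124,B=.05,H=.04):
    P=np.array([[i*L/2,j*B/2,k*H] for i in(-1,1) for j in(-1,1) for k in(0,1)])
    return P@R.from_euler('z',a,degrees=True).as_matrix().T+[x,y,z]
def hull(c,W,P):
    m=np.zeros((768*2,1024*2),np.uint8); p=proj(c,W,P)
    cv2.fillConvexPoly(m,cv2.convexHull(np.round((p+.5)*4).astype(np.int32)),1); return m
def fit(views,p0,**kw):
    from scipy.optimize import minimize
    big=[(c,W,cv2.resize(m.astype(np.uint8),None,fx=4,fy=4,interpolation=0)) for c,W,m in views]
    def f(p):
        e=0
        for c,W,m in big:
            h=hull(c,W,box(p[0]/1e3,p[1]/1e3,p[2],**kw)); e+=1-(h&m).sum()/(h|m).sum()
        return e/len(big)
    r=minimize(f,p0,method='Nelder-Mead',options=dict(initial_simplex=np.array([p0]*4)+np.r_[np.zeros((1,3)),np.diag([8,8,6])],xatol=.05,fatol=1e-4))
    return r.x,r.fun
def plan(x,y,z,yaw,n):
    """rows in tool axes: n equal rows"""
    s=env.sense(); p=np.array(s['eef_pos'])*1e3; y0=s['eef_rot'][2]
    d=np.array([x,y,z])-p; dy=(yaw-y0+180)%360-180; rows=[]
    for i in range(n):
        A=R.from_euler('xyz',[180,0,y0+dy*i/n],degrees=True).as_matrix(); rows.append(np.round(A.T@(d/n),1).tolist())
    print(rows,'roll',round(-dy/n,2),'d',np.round(d,1),round(dy,1))
E
python3 - <<'E'
from h import *
V={}
for n in('top','side'):
    im=env.grab_frame(n); c=env.camera_model(n); W=pose(c)
    g=(im.max(2)>75).astype(np.uint8)
    roi=np.zeros_like(g); P=np.array([[.425,-.14,.002],[.425,.145,.002],[.70,.14,.002],[.70,-.135,.002]])
    cv2.fillConvexPoly(roi,np.round(proj(c,W,P)).astype(np.int32),1)
    nl,l,st,ce=cv2.connectedComponentsWithStats(g&roi); V[n]=(c,W,l,st)
    print(n,[(st[i,4],np.round(ce[i]).tolist()) for i in range(1,nl) if st[i,4]>200])
for nm,p0 in(('A',[494,83,80.5]),('B',[630,71,92]),('C',[583,-60,16])):
    vs=[]
    for n,(c,W,l,st) in V.items():
        u=np.round(proj(c,W,[[p0[0]/1e3,p0[1]/1e3,.042]])[0]).astype(int); k=l[u[1],u[0]]
        vs.append((c,W,(l==k) if k else l<0))
    for v in ([vs[0]],[vs[1]],vs):
        print(nm,[np.round(q,2) for q in fit(v,p0)])
vs=[]
for n in V:
    r=env.regions_of(n,'tray')[0]; v=(V[n][0],V[n][1],r['mask']); vs.append(v)
print('tray',[[np.round(q,2) for q in fit(v,[562,-248,-2],z=0,L=.26,B=.16,H=.029)] for v in ([vs[0]],[vs[1]],vs)])
plan(493,81,320,80.5,24)
E
```

```text
top [(np.int32(1480), [172.0, 151.0]), (np.int32(1374), [236.0, 169.0]), (np.int32(1262), [168.0, 212.0])]
side [(np.int32(1846), [257.0, 194.0]), (np.int32(2016), [194.0, 224.0]), (np.int32(2095), [236.0, 271.0])]
A [array([494.83,  83.11,  79.83]), np.float64(0.1)]
A [array([494.13,  85.06,  79.78]), np.float64(0.07)]
A [array([495.02,  84.56,  79.3 ]), np.float64(0.09)]
B [array([630.59,  73.02,  91.33]), np.float64(0.03)]
B [array([630.86,  76.28,  92.55]), np.float64(0.08)]
B [array([630.7 ,  73.24,  92.26]), np.float64(0.06)]
C [array([589.08, -70.62,  15.03]), np.float64(0.04)]
C [array([587.3 , -67.27,  15.6 ]), np.float64(0.08)]
C [array([589.34, -69.73,  14.8 ]), np.float64(0.07)]
tray [[array([ 562.59, -252.96,   -1.32]), np.float64(0.03)], [array([ 562.72, -251.04,   -2.24]), np.float64(0.02)], [array([ 562.33, -252.1 ,   -1.94]), np.float64(0.03)]]
[[-19.2, -19.1, -3.7], [-20.4, -17.8, -3.7], [-21.4, -16.5, -3.7], [-22.4, -15.1, -3.7], [-23.3, -13.7, -3.7], [-24.1, -12.2, -3.7], [-24.9, -10.7, -3.7], [-25.5, -9.1, -3.7], [-26.0, -7.5, -3.7], [-26.4, -5.8, -3.7], [-26.7, -4.2, -3.7], [-26.9, -2.5, -3.7], [-27.0, -0.8, -3.7], [-27.0, 0.9, -3.7], [-26.9, 2.6, -3.7], [-26.7, 4.3, -3.7], [-26.4, 5.9, -3.7], [-26.0, 7.6, -3.7], [-25.5, 9.2, -3.7], [-24.8, 10.8, -3.7], [-24.1, 12.3, -3.7], [-23.3, 13.8, -3.7], [-22.4, 15.2, -3.7], [-21.4, 16.6, -3.7]] roll 3.59 d [ 343.1 -551.5   88.7] -86.2
```

Request:
apply_moves([
  [-19, -19, -9],
  [-20, -18, -9],
  [-21, -16.5, -9],
  [-22.5, -15, -9],
  [-23.5, -13.5, -9],
  [-24, -12, -9],
  [-25, -10.5, -9],
  [-25.5, -9, -9],
  [-26, -7.5, -9],
  [-26.5, -6, -8],
  [-26.5, -4, 0],
  [-27, -2.5, 0],
], roll=[3.6, 3.6, 3.6, 3.6, 3.6, 3.6, 3.6, 3.6, 3.6, 3.6, 3.6, 3.6], jaw=[74, 74, 74, 74, 74, 74, 74, 74, 74, 74, 74, 74])

```text
clock: 1.8
eef_pos: [0.3215, 0.3565, 0.3212]
eef_rot: [179.9, -0.0, 123.3]
force: [0.1, 0.5, 0.5]
grip_width: 0.0738
grasp_force: 0.0
```

Request:
apply_moves([
  [-27, -1, 0],
  [-27, 1, 0],
  [-27, 2.5, 0],
  [-26.5, 4.5, 0],
  [-26.5, 6, 0],
  [-26, 7.5, 8],
  [-25.5, 9, 15],
  [-25, 11, 20],
  [-24, 12.5, 20],
  [-23.5, 14, 20],
  [-22.5, 15, 20],
  [-21.5, 16.5, 20],
], roll=[3.6, 3.6, 3.6, 3.6, 3.6, 3.6, 3.6, 3.6, 3.6, 3.6, 3.6, 3.6], jaw=[74, 74, 74, 74, 74, 74, 74, 74, 74, 74, 74, 74])

```text
clock: 2.8
eef_pos: [0.4923, 0.0799, 0.1967]
eef_rot: [180.0, -0.0, 80.1]
force: [0.2, 0.3, 0.3]
grip_width: 0.0741
grasp_force: 0.0
```

Run:
```python
from h import *
env.grab_frame('top')
s=env.sense(); c=env.camera_model('wrist'); im=env.grab_frame('wrist'); W=pose(c,s)
print(s['clock'],s['eef_pos'],s['eef_rot'],s['force'],s['grip_width'])
cv2.imwrite('pics/w1.png',cv2.cvtColor(im,cv2.COLOR_RGB2BGR))
for r in env.regions_of('wrist','housing_1'):
    print(r['score'],r['point'],[np.round(q,2) for q in fit([(c,W,r['mask'])],[494.5,84,79.7])])
plan(494.5,83.5,6,79.7,12)
```

```text
2.85 [0.49298081 0.07310397 0.19366971] [-179.97467491    0.40468033   79.5150388 ] [ 1.67248782 -3.67408113 -0.38475988] 0.07383693560123411
0.91 [137.6, 392.6] [array([494.5,  84. ,  79.7]), np.float64(1.0)]
0.9 [272.6, 381.5] [array([494.5,  84. ,  79.7]), np.float64(1.0)]
[[0.5, 0.2, 15.8], [0.5, 0.2, 15.8], [0.5, 0.2, 15.8], [0.5, 0.2, 15.8], [0.5, 0.2, 15.8], [0.5, 0.2, 15.8], [0.5, 0.2, 15.8], [0.5, 0.2, 15.8], [0.5, 0.2, 15.8], [0.5, 0.2, 15.8], [0.5, 0.2, 15.8], [0.5, 0.2, 15.8]] roll 0.03 d [   3.     5.1 -190.2] -0.3
```

Run:
```python
from h import *
s=env.sense(); c=env.camera_model('wrist'); W=pose(c,s)
for P in([.4945,.084,.042],[.6306,.0735,.042],[.589,-.070,.042]): print(proj(c,W,[P]),(W@[*P,1])[:3])
print(np.round(c['tool_from_camera'],3))
print(s['eef_pos'],s['eef_rot'])
```

```text
[[255.60941942 167.67417715]] [ 0.00210232 -0.02239222  0.30394776]
[[402.66678441 153.64085914]] [ 0.1379621  -0.03493468  0.29967394]
[[368.01840775 291.74901475]] [0.12186312 0.10662464 0.3446694 ]
[[ 0.    -0.954 -0.3    0.076]
 [ 1.     0.     0.     0.   ]
 [-0.    -0.3    0.954 -0.142]
 [ 0.     0.     0.     1.   ]]
[0.49152482 0.07843767 0.19616898] [-1.79877503e+02  1.37147946e-01  8.00063355e+01]
```

View pics/w1.png

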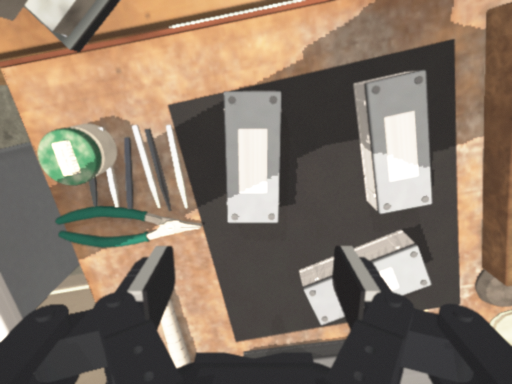

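Request:
apply_moves([
  [1, 0.4, 22],
  [1, 0.4, 24],
  [1, 0.4, 24],
  [1, 0.4, 24],
  [1, 0.4, 24],
  [1, 0, 20],
  [0, 0, 16],
  [0, 0, 12],
  [0, 0, 8],
  [0, 0, 6],
  [0, 0, 5],
  [0, 0, 3],
], roll=[0, 0, 0, 0, 0, 0, 0, 0, 0, 0, 0, 0], jaw=[74, 74, 74, 74, 74, 74, 74, 74, 74, 74, 74, 74])

```text
clock: 3.95
eef_pos: [0.495, 0.087, 0.0095]
eef_rot: [180.0, -0.0, 80.3]
force: [0.3, -0.1, 0.0]
grip_width: 0.074
grasp_force: 0.0
```

Request:
apply_moves([
  [0, 0, 0],
  [0, 0, 0],
  [0, 0, 0],
  [0, 0, 0],
  [0, 0, 0],
  [0, 0, 0],
  [0, 0, 0],
], roll=[0, 0, 0, 0, 0, 0, 0], jaw=[74, 60, 45, 40, 40, 40, 40], squeeze=70)

```text
clock: 4.53
eef_pos: [0.495, 0.0864, 0.0101]
eef_rot: [179.9, -0.0, 80.2]
force: [-1.1, 1.1, 5.8]
grip_width: 0.0492
grasp_force: 74.4
```

Request:
apply_moves([
  [0, 0, -3],
  [0, 0, -8],
  [0, 0, -16],
  [0, 0, -22],
  [0, 0, -22],
  [0, 0, -22],
  [0, 0, -16],
  [0, 0, -8],
  [0, 0, -3],
  [0, 0, 0],
  [0, 0, 0],
  [0, 0, 0],
], roll=[0, 0, 0, 0, 0, 0, 0, 0, 0, 0, 0, 0], jaw=[40, 40, 40, 40, 40, 40, 40, 40, 40, 40, 40, 40])

```text
clock: 5.53
eef_pos: [0.4936, 0.0863, 0.1282]
eef_rot: [-179.9, 0.1, 80.3]
force: [0.3, -0.0, -3.5]
grip_width: 0.0488
grasp_force: 73.5
```

Request:
apply_moves([
  [-15, 0, 0],
  [-35, 0, 0],
  [-41, 0, 0],
  [-41, 0, 0],
  [0, 0, 0],
  [0, 0, 0],
  [0, 0, 0],
  [0, 0, 0],
  [0, 0, 0],
  [0, 0, 0],
  [0, 0, 0],
], roll=[0, 0, 0, 0, 0, 0, 0, 0, 0, 0, 0], jaw=[40, 40, 40, 40, 40, 40, 40, 40, 40, 40, 40])

```text
clock: 6.45
eef_pos: [0.4724, -0.0427, 0.1291]
eef_rot: [-180.0, -0.0, 80.4]
force: [0.5, 0.4, -2.8]
grip_width: 0.0496
grasp_force: 73.4
```

```bash
cat >> h.py <<'E'
def feel(n=12):
    F=[];M=[];E=[]
    for i in range(n):
        env.grab_frame('top'); s=env.sense(); Rt=R.from_euler('xyz',s['eef_rot'],degrees=True)
        F.append(s['force']); M.append(Rt.inv().apply(s['moment'])); E.append(s['joint_efforts'])
    se=np.std(M,0)/n**.5
    print('clk',s['clock'],'pos',np.round(s['eef_pos'],4),'rot',np.round(s['eef_rot'],2),'w',round(s['grip_width'],4))
    print('F',np.round(np.mean(F,0),2),'M tool',np.round(np.mean(M,0),4),'se',np.round(se,4),'eff',np.round(np.mean(E,0),3))
E
python3 -c "
from h import *
feel()"
```

```text
clk 7.05 pos [ 0.4723 -0.0438  0.1293] rot [-180.      0.     80.26] w 0.0489
F [-0.06  0.32 -3.39] M tool [-0.0152 -0.0104 -0.0213] se [0.0086 0.0096 0.0079] eff [-4.4000e-02 -3.6278e+01  3.8720e+00 -1.1517e+01  8.0000e-03  2.0000e-03
 -0.0000e+00]
```

Request:
apply_moves([
  [15, 0, 0],
  [35, 0, 0],
  [41, 0, 0],
  [41, 0, 0],
  [0, 0, 0],
  [0, 0, 0],
  [0, 0, 0],
  [0, 0, 0],
  [0, 0, 0],
  [0, 0, 0],
  [0, 0, 0],
], roll=[0, 0, 0, 0, 0, 0, 0, 0, 0, 0, 0], jaw=[40, 40, 40, 40, 40, 40, 40, 40, 40, 40, 40])

```text
clock: 7.97
eef_pos: [0.4946, 0.0853, 0.1294]
eef_rot: [180.0, 0.0, 80.1]
force: [0.3, 0.5, -3.5]
grip_width: 0.0489
grasp_force: 73.4
```

```bash
python3 -c "
from h import *
feel()
s=env.sense(); im=env.grab_frame('wrist'); cv2.imwrite('pics/w2.png',cv2.cvtColor(im,cv2.COLOR_RGB2BGR))"
```

```text
clk 8.5667 pos [0.4946 0.0864 0.1293] rot [-180.      0.     80.27] w 0.0488
F [ 0.14  0.15 -3.81] M tool [ 0.0051  0.0011 -0.0047] se [0.007  0.0142 0.0086] eff [ 4.7000e-02 -3.8459e+01  4.4550e+00 -1.2119e+01  1.3000e-02  2.0000e-03
  0.0000e+00]
```

View pics/w2.png

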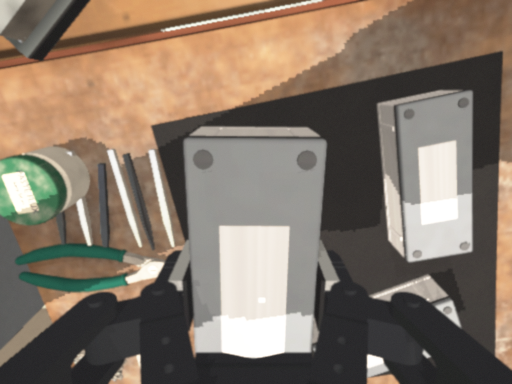

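In the wrist view the housing hangs level, with its lid spanning about (185-325, 135-352). The moment barely changed between the two shakes: 0.01 Nm against about 0.12 Nm expected from a loose ball. So A looks sound, and I'm putting it back.

Request:
apply_moves([
  [0, 0, 6],
  [0, 0, 16],
  [0, 0, 22],
  [0, 0, 22],
  [0, 0, 20],
  [0, 0, 14],
  [0, 0, 8],
  [0, 0, 5],
  [0, 0, 3],
  [0, 0, 2],
  [0, 0, 0.5],
  [0, 0, 0],
], roll=[0, 0, 0, 0, 0, 0, 0, 0, 0, 0, 0, 0], jaw=[40, 40, 40, 40, 40, 40, 40, 40, 40, 40, 40, 40])

```text
clock: 9.62
eef_pos: [0.4951, 0.0864, 0.0113]
eef_rot: [179.9, -0.0, 80.3]
force: [-0.0, -0.1, -3.7]
grip_width: 0.0492
grasp_force: 73.4
```

Request:
apply_moves([
  [0, 0, 0],
  [0, 0, 0],
  [0, 0, 0],
  [0, 0, 0],
  [0, 0, -4],
  [0, 0, -12],
  [0, 0, -20],
  [0, 0, -26],
  [0, 0, -26],
  [0, 0, -20],
  [0, 0, -8],
  [0, 0, 0],
], roll=[0, 0, 0, 0, 0, 0, 0, 0, 0, 0, 0, 0], jaw=[54, 66, 74, 74, 74, 74, 74, 74, 74, 74, 74, 74])

```text
clock: 10.62
eef_pos: [0.4959, 0.0865, 0.1288]
eef_rot: [179.8, -0.1, 80.3]
force: [0.6, 1.2, -0.4]
grip_width: 0.0743
grasp_force: 0.0
```

```bash
python3 -c "
from h import *
s=env.sense();print(s['eef_pos'],s['eef_rot'],s['force'])
plan(630.7,73.3,110,91.5,6)"
```

```text
[0.49589781 0.08653978 0.12875356] [ 1.79758497e+02 -1.02317036e-01  8.02724388e+01] [ 0.57681659  1.17876194 -0.41832193]
[[1.6, 22.5, 3.1], [0.9, 22.6, 3.1], [0.1, 22.6, 3.1], [-0.6, 22.6, 3.1], [-1.3, 22.5, 3.1], [-2.1, 22.5, 3.1]] roll -1.87 d [134.8 -13.2 -18.8] 11.2
```

Request:
apply_moves([
  [1, 14, 0],
  [1, 26, 0],
  [0, 30, 0],
  [-0.5, 28, 0],
  [-1, 20, 0],
  [-1.5, 11, 4],
  [-1.5, 5, 12],
  [0, 1, 18],
  [0, 0, 20],
  [0, 0, 20],
  [0, 0, 18],
  [0, 0, 12],
], roll=[-1.9, -1.9, -1.9, -1.9, -1.9, -1.9, 0, 0, 0, 0, 0, 0], jaw=[74, 74, 74, 74, 74, 74, 74, 74, 74, 74, 74, 74])

```text
clock: 11.62
eef_pos: [0.6259, 0.0723, 0.0187]
eef_rot: [-179.6, 0.0, 91.6]
force: [0.1, -0.4, -0.3]
grip_width: 0.0742
grasp_force: 0.0
```

```bash
python3 -c "
from h import *
s=env.sense();print(s['eef_pos'],s['eef_rot'],s['force'])
plan(630.7,73.6,7.5,91.8,5)"
```

```text
[0.62590771 0.07225515 0.01872669] [-1.79594862e+02  5.94954811e-03  9.16121123e+01] [ 0.11260872 -0.43248601 -0.30741676]
[[0.2, 1.0, 2.2], [0.2, 1.0, 2.2], [0.2, 1.0, 2.2], [0.2, 1.0, 2.2], [0.2, 1.0, 2.2]] roll -0.04 d [  4.8   1.3 -11.2] 0.2
```

Request:
apply_moves([
  [0.5, 2, 3],
  [0.5, 2, 2],
  [0, 1, 1],
  [0, 0, 0],
  [0, 0, 0],
], roll=[0, 0, 0, 0, 0], jaw=[74, 74, 74, 74, 74])

```text
clock: 12.03
eef_pos: [0.635, 0.0734, 0.0178]
eef_rot: [179.9, -0.0, 91.7]
force: [0.4, 0.1, 1.1]
grip_width: 0.074
grasp_force: 0.0
```

Request:
apply_moves([
  [0, -2, 3],
  [0, -2, 4],
  [0, 0, 2.5],
  [0, 0, 0],
  [0, 0, 0],
  [0, 0, 0],
  [0, 0, 0],
  [0, 0, 0],
  [0, 0, 0],
], roll=[0, 0, 0, 0, 0, 0, 0, 0, 0], jaw=[74, 74, 74, 74, 60, 45, 40, 40, 40])

```text
clock: 12.78
eef_pos: [0.6303, 0.0732, 0.0076]
eef_rot: [180.0, 0.0, 91.7]
force: [-0.3, -0.4, 2.5]
grip_width: 0.0492
grasp_force: 75.3
```

Request:
apply_moves([
  [0, 0, -3],
  [0, 0, -8],
  [0, 0, -16],
  [0, 0, -22],
  [0, 0, -22],
  [0, 0, -22],
  [0, 0, -16],
  [0, 0, -8],
  [0, 0, -3],
  [0, 0, 0],
  [0, 0, 0],
  [0, 0, 0],
], roll=[0, 0, 0, 0, 0, 0, 0, 0, 0, 0, 0, 0], jaw=[40, 40, 40, 40, 40, 40, 40, 40, 40, 40, 40, 40])

```text
clock: 13.78
eef_pos: [0.629, 0.0733, 0.1257]
eef_rot: [-179.8, 0.0, 91.7]
force: [0.1, 0.8, -4.8]
grip_width: 0.0491
grasp_force: 74.7
```

Request:
apply_moves([
  [-15, 0, 0],
  [-35, 0, 0],
  [-41, 0, 0],
  [-41, 0, 0],
  [0, 0, 0],
  [0, 0, 0],
  [0, 0, 0],
  [0, 0, 0],
  [0, 0, 0],
  [0, 0, 0],
  [0, 0, 0],
], roll=[0, 0, 0, 0, 0, 0, 0, 0, 0, 0, 0], jaw=[40, 40, 40, 40, 40, 40, 40, 40, 40, 40, 40])

```text
clock: 14.7
eef_pos: [0.634, -0.0573, 0.1272]
eef_rot: [-180.0, -0.0, 91.8]
force: [0.8, 0.1, -4.4]
grip_width: 0.0492
grasp_force: 74.7
```

```bash
python3 -c "
from h import *
feel()"
```

```text
clk 15.3 pos [ 0.634  -0.0587  0.1273] rot [180.     0.    91.66] w 0.0489
F [ 0.15 -0.14 -4.45] M tool [-0.0209  0.064   0.0074] se [0.0142 0.0065 0.0104] eff [-5.3000e-02 -5.0096e+01  5.2080e+00 -1.5426e+01  4.7000e-02 -1.6000e-02
  0.0000e+00]
```

Request:
apply_moves([
  [15, 0, 0],
  [35, 0, 0],
  [41, 0, 0],
  [41, 0, 0],
  [0, 0, 0],
  [0, 0, 0],
  [0, 0, 0],
  [0, 0, 0],
  [0, 0, 0],
  [0, 0, 0],
  [0, 0, 0],
], roll=[0, 0, 0, 0, 0, 0, 0, 0, 0, 0, 0], jaw=[40, 40, 40, 40, 40, 40, 40, 40, 40, 40, 40])

```text
clock: 16.22
eef_pos: [0.6303, 0.072, 0.1274]
eef_rot: [180.0, 0.0, 91.6]
force: [-0.1, 0.2, -4.9]
grip_width: 0.0491
grasp_force: 74.6
```

```bash
python3 -c "
from h import *
feel()"
```

```text
clk 16.8167 pos [0.6302 0.0733 0.1273] rot [-180.      0.     91.67] w 0.0492
F [-0.21  0.17 -4.53] M tool [ 0.0026 -0.0898  0.0066] se [0.009  0.0085 0.0083] eff [ 5.1000e-02 -4.9924e+01  5.3570e+00 -1.5336e+01 -3.3000e-02  1.2000e-02
 -0.0000e+00]
```

B is loose: its moment swings from +0.064 to -0.090 Nm. That also shows the shake test works. I'm carrying B to the far tray slot.

```bash
python3 -c "
from h import *
plan(617.4,-253.5,70,88.3,12)"
```

```text
[[-27.2, -1.9, 4.8], [-27.2, -1.7, 4.8], [-27.2, -1.6, 4.8], [-27.2, -1.5, 4.8], [-27.2, -1.3, 4.8], [-27.2, -1.2, 4.8], [-27.2, -1.1, 4.8], [-27.2, -0.9, 4.8], [-27.2, -0.8, 4.8], [-27.2, -0.7, 4.8], [-27.2, -0.5, 4.8], [-27.3, -0.4, 4.8]] roll 0.28 d [ -12.8 -326.8  -57.3] -3.4
```

Request:
apply_moves([
  [-12, -2, 0],
  [-24, -2, 0],
  [-34, -2, 0],
  [-38, -1.5, 0],
  [-40, -1.5, 0],
  [-40, -1, 0],
  [-40, -1, 0],
  [-38, -1, 0],
  [-30, -1, 5],
  [-18, -0.5, 12],
  [-9, -0.5, 14],
  [-4, 0, 14],
], roll=[0.3, 0.3, 0.3, 0.3, 0.3, 0.3, 0.3, 0.3, 0.3, 0.3, 0.2, 0.2], jaw=[40, 40, 40, 40, 40, 40, 40, 40, 40, 40, 40, 40])

```text
clock: 17.82
eef_pos: [0.6159, -0.2571, 0.0815]
eef_rot: [-180.0, 0.1, 88.0]
force: [-0.2, -0.7, -4.5]
grip_width: 0.0494
grasp_force: 74.7
```

Request:
apply_moves([
  [0, 0, 0],
  [0, 0, 0],
  [0, 0, 0],
], roll=[0, 0, 0], jaw=[40, 40, 40])

```text
clock: 18.07
eef_pos: [0.6183, -0.2509, 0.0821]
eef_rot: [180.0, -0.1, 88.5]
force: [0.3, 0.8, -3.9]
grip_width: 0.049
grasp_force: 74.4
```

```bash
python3 -c "
from h import *
im=env.grab_frame('side'); cv2.imwrite('pics/s3.png',cv2.cvtColor(im,cv2.COLOR_RGB2BGR))
plan(617.4,-253.5,9.5,88.3,5)"
```

```text
[[-0.4, -0.2, 14.7], [-0.4, -0.2, 14.7], [-0.4, -0.2, 14.7], [-0.4, -0.2, 14.7], [-0.4, -0.2, 14.7]] roll 0.03 d [ -1.2  -2.2 -73.3] -0.2
```

View pics/s3.png

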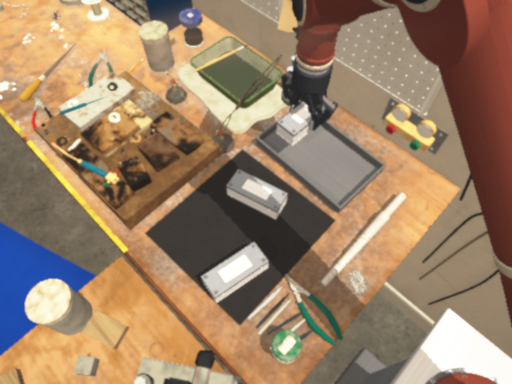

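The side view shows B held over the far end of the tray at about (295,122), with A and C still flat on the mat. Lowering it now.

Request:
apply_moves([
  [-1, -0.5, 8],
  [-1, -0.5, 14],
  [0, 0, 14],
  [0, 0, 12],
  [0, 0, 9],
  [0, 0, 6],
  [0, 0, 4],
  [0, 0, 2],
  [0, 0, 1],
  [0, 0, 0],
  [0, 0, 0],
], roll=[0, 0, 0, 0, 0, 0, 0, 0, 0, 0, 0], jaw=[40, 40, 40, 40, 40, 40, 40, 40, 40, 40, 40])

```text
clock: 19.03
eef_pos: [0.6166, -0.2561, 0.0129]
eef_rot: [179.9, 0.0, 88.3]
force: [-0.1, -0.5, -5.2]
grip_width: 0.0493
grasp_force: 74.6
```

Request:
apply_moves([
  [1, 0, 1],
  [1, 0, 1],
  [0, 0, 0.8],
  [0, 0, 0],
  [0, 0, 0],
], roll=[0, 0, 0, 0, 0], jaw=[40, 40, 40, 40, 40])

```text
clock: 19.45
eef_pos: [0.6165, -0.2535, 0.0097]
eef_rot: [180.0, -0.0, 88.3]
force: [-0.1, 1.6, -2.1]
grip_width: 0.0491
grasp_force: 74.7
```

Request:
apply_moves([
  [0, 0, 0],
  [0, 0, 0],
  [0, 0, 0],
  [0, 0, 0],
  [0, 0, -4],
  [0, 0, -12],
  [0, 0, -20],
  [0, 0, -26],
  [0, 0, -26],
  [0, 0, -20],
  [0, 0, -8],
  [0, 0, 0],
], roll=[0, 0, 0, 0, 0, 0, 0, 0, 0, 0, 0, 0], jaw=[54, 66, 72, 72, 72, 72, 72, 72, 72, 72, 72, 72])

```text
clock: 20.45
eef_pos: [0.6178, -0.2548, 0.129]
eef_rot: [179.7, 0.1, 88.3]
force: [0.1, -0.2, -0.6]
grip_width: 0.0718
grasp_force: 0.0
```

```bash
python3 -c "
from h import *
plan(588.5,-69.5,110,15.2,12)"
```

```text
[[15.4, -2.9, 1.6], [15.0, -4.5, 1.6], [14.4, -6.1, 1.6], [13.7, -7.6, 1.6], [12.8, -9.0, 1.6], [11.8, -10.3, 1.6], [10.6, -11.5, 1.6], [9.3, -12.5, 1.6], [8.0, -13.5, 1.6], [6.5, -14.2, 1.6], [4.9, -14.8, 1.6], [3.3, -15.3, 1.6]] roll 6.09 d [-29.3 185.3 -19. ] -73.1
```

Request:
apply_moves([
  [15.5, -3, 0],
  [15, -4.5, 0],
  [14.5, -6, 0],
  [13.5, -7.5, 0],
  [13, -9, 0],
  [12, -10.5, 0],
  [10.5, -11.5, 0],
  [9.5, -12.5, 0],
  [8, -13.5, 2],
  [6.5, -14, 4],
  [5, -15, 6],
  [3.5, -15.5, 6],
], roll=[6.1, 6.1, 6.1, 6.1, 6.1, 6.1, 6.1, 6.1, 6.1, 6.1, 6.1, 6.1], jaw=[72, 72, 72, 72, 72, 72, 72, 72, 72, 72, 72, 72])

```text
clock: 21.45
eef_pos: [0.5864, -0.0666, 0.1061]
eef_rot: [-180.0, 0.1, 14.8]
force: [-0.3, -1.1, -1.0]
grip_width: 0.072
grasp_force: 0.0
```

Request:
apply_moves([
  [0, 0, 8],
  [0, 0, 10],
  [0, 0, 8],
  [0, 0, 4],
  [0, 0, 0],
  [0, 0, 0],
], roll=[0, 0, 0, 0, 0, 0], jaw=[72, 72, 72, 72, 72, 72])

```text
clock: 21.95
eef_pos: [0.5874, -0.069, 0.0774]
eef_rot: [180.0, 0.0, 15.0]
force: [-0.0, 0.6, -1.5]
grip_width: 0.0722
grasp_force: 0.0
```

```bash
python3 -c "
from h import *
s=env.sense(); c=env.camera_model('wrist'); im=env.grab_frame('wrist'); W=pose(c,s)
print(s['clock'],s['eef_pos'],s['eef_rot'])
for P in box(.5885,-.0695,15.2)[1::2]: cv2.circle(im,tuple(int(v) for v in proj(c,W,[P])[0]),3,(255,0,0),-1)
cv2.imwrite('pics/w4.png',cv2.cvtColor(im,cv2.COLOR_RGB2BGR))
plan(588.5,-69.5,8,15.2,8)"
```

```text
21.95 [ 0.58743128 -0.068977    0.07738402] [1.79972782e+02 1.67202370e-02 1.49917175e+01]
[[0.1, 0.1, 8.7], [0.1, 0.1, 8.7], [0.1, 0.1, 8.7], [0.1, 0.1, 8.7], [0.1, 0.1, 8.7], [0.1, 0.1, 8.7], [0.1, 0.1, 8.7], [0.1, 0.1, 8.7]] roll -0.03 d [  0.8  -0.6 -69.8] 0.2
```

View pics/w4.png

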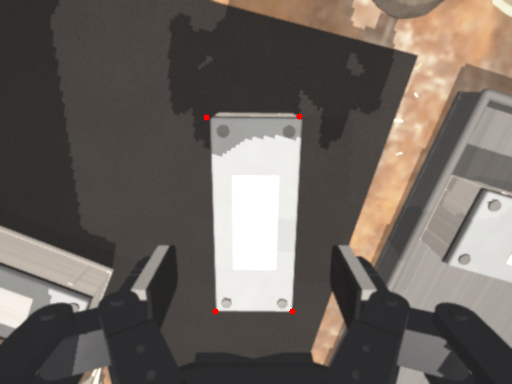

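The wrist view shows C between the open fingers, with its lid corners at (211,117), (300,117), (292,311) and (216,311). The predicted points match to within a few pixels. B lies in the tray on the right, and A is at the lower left. Descending and gripping.

Request:
apply_moves([
  [0.5, 0.5, 6],
  [0.5, 0, 14],
  [0, 0, 16],
  [0, 0, 14],
  [0, 0, 9],
  [0, 0, 5],
  [0, 0, 3],
  [0, 0, 1],
  [0, 0, 0],
  [0, 0, 0],
], roll=[0, 0, 0, 0, 0, 0, 0, 0, 0, 0], jaw=[72, 72, 72, 72, 72, 72, 72, 72, 72, 72])

```text
clock: 22.83
eef_pos: [0.5891, -0.068, 0.0101]
eef_rot: [180.0, -0.1, 15.1]
force: [0.0, 0.1, 0.4]
grip_width: 0.072
grasp_force: 0.0
```

Request:
apply_moves([
  [0, 0, 0],
  [0, 0, 0],
  [0, 0, 0],
  [0, 0, 0],
  [0, 0, 0],
  [0, 0, 0],
], roll=[0, 0, 0, 0, 0, 0], jaw=[60, 45, 40, 40, 40, 40])

```text
clock: 23.33
eef_pos: [0.5895, -0.0688, 0.0106]
eef_rot: [179.9, -0.1, 15.0]
force: [-0.7, -0.3, 5.6]
grip_width: 0.0491
grasp_force: 75.6
```

Request:
apply_moves([
  [0, 0, -3],
  [0, 0, -8],
  [0, 0, -16],
  [0, 0, -22],
  [0, 0, -22],
  [0, 0, -22],
  [0, 0, -16],
  [0, 0, -8],
  [0, 0, -3],
  [0, 0, 0],
  [0, 0, 0],
  [0, 0, 0],
], roll=[0, 0, 0, 0, 0, 0, 0, 0, 0, 0, 0, 0], jaw=[40, 40, 40, 40, 40, 40, 40, 40, 40, 40, 40, 40])

```text
clock: 24.33
eef_pos: [0.5875, -0.0672, 0.1279]
eef_rot: [-179.9, 0.2, 15.1]
force: [0.1, 0.9, -5.0]
grip_width: 0.0491
grasp_force: 74.3
```

Request:
apply_moves([
  [-15, 0, 0],
  [-35, 0, 0],
  [-39, 0, 0],
  [-30, 0, 0],
  [0, 0, 0],
  [0, 0, 0],
  [0, 0, 0],
  [0, 0, 0],
  [0, 0, 0],
  [0, 0, 0],
  [0, 0, 0],
], roll=[0, 0, 0, 0, 0, 0, 0, 0, 0, 0, 0], jaw=[40, 40, 40, 40, 40, 40, 40, 40, 40, 40, 40])

```text
clock: 25.25
eef_pos: [0.4742, -0.0986, 0.1293]
eef_rot: [180.0, 0.0, 15.1]
force: [-0.2, -0.4, -6.2]
grip_width: 0.0486
grasp_force: 74.4
```

```bash
python3 -c "
from h import *
feel(16)"
```

```text
clk 26.05 pos [ 0.4737 -0.0987  0.1295] rot [180.     0.    15.06] w 0.0492
F [-0.12 -0.   -5.67] M tool [-0.003   0.0547  0.0084] se [0.0088 0.0071 0.0066] eff [-1.0000e-02 -3.7043e+01  7.5800e+00 -1.1738e+01  4.7000e-02  3.3000e-02
 -0.0000e+00]
```

Request:
apply_moves([
  [15, 0, 0],
  [35, 0, 0],
  [39, 0, 0],
  [30, 0, 0],
  [0, 0, 0],
  [0, 0, 0],
  [0, 0, 0],
  [0, 0, 0],
  [0, 0, 0],
  [0, 0, 0],
  [0, 0, 0],
], roll=[0, 0, 0, 0, 0, 0, 0, 0, 0, 0, 0], jaw=[40, 40, 40, 40, 40, 40, 40, 40, 40, 40, 40])

```text
clock: 26.97
eef_pos: [0.5881, -0.0681, 0.1297]
eef_rot: [-180.0, 0.0, 15.0]
force: [0.4, -0.5, -5.6]
grip_width: 0.0491
grasp_force: 74.5
```

```bash
python3 -c "
from h import *
feel(16)"
```

```text
clk 27.7667 pos [ 0.5886 -0.0678  0.1295] rot [180.     0.    15.06] w 0.0487
F [-0.17 -0.01 -5.92] M tool [-0.0105 -0.0494 -0.0109] se [0.0066 0.0091 0.008 ] eff [ 1.6000e-02 -4.6136e+01  9.8990e+00 -1.3831e+01 -1.5000e-02 -2.7000e-02
 -0.0000e+00]
```

C is loose too: its moment swings from +0.055 to -0.049 Nm. I'm taking it to the near tray slot.

```bash
python3 -c "
from h import *
plan(507.4,-251,128,88.3,12)"
```

```text
[[-10.5, 13.0, 0.1], [-11.8, 11.8, 0.1], [-13.0, 10.5, 0.1], [-14.0, 9.0, 0.1], [-14.9, 7.5, 0.1], [-15.6, 5.9, 0.1], [-16.2, 4.2, 0.1], [-16.5, 2.4, 0.1], [-16.7, 0.6, 0.1], [-16.7, -1.1, 0.1], [-16.4, -2.9, 0.1], [-16.0, -4.6, 0.1]] roll -6.1 d [ -81.2 -183.2   -1.5] 73.2
```

Request:
apply_moves([
  [-10.5, 13, 0],
  [-12, 12, 0],
  [-13, 10.5, 0],
  [-14, 9, 0],
  [-15, 7.5, 0],
  [-15.5, 6, 0],
  [-16, 4, 0],
  [-16.5, 2.5, 0],
  [-16.5, 0.5, 0],
  [-16.5, -1, 0],
  [-16.5, -3, 0],
  [-16, -4.5, 0],
], roll=[-6.1, -6.1, -6.1, -6.1, -6.1, -6.1, -6.1, -6.1, -6.1, -6.1, -6.1, -6.1], jaw=[40, 40, 40, 40, 40, 40, 40, 40, 40, 40, 40, 40])

```text
clock: 28.77
eef_pos: [0.5071, -0.2522, 0.1297]
eef_rot: [180.0, 0.1, 88.5]
force: [0.1, 0.6, -6.0]
grip_width: 0.0493
grasp_force: 74.5
```

Request:
apply_moves([
  [0, 0, 6],
  [0, 0, 14],
  [0, 0, 16],
  [0, 0, 12],
  [0, 0, 6],
  [0, 0, 0],
  [0, 0, 0],
], roll=[0, 0, 0, 0, 0, 0, 0], jaw=[40, 40, 40, 40, 40, 40, 40])

```text
clock: 29.35
eef_pos: [0.5079, -0.251, 0.0756]
eef_rot: [-180.0, 0.0, 88.2]
force: [0.8, -0.1, -5.4]
grip_width: 0.0489
grasp_force: 74.6
```

```bash
python3 -c "
from h import *
im=env.grab_frame('top'); cv2.imwrite('pics/t5.png',cv2.cvtColor(im,cv2.COLOR_RGB2BGR)[90:290,100:400].repeat(2,0).repeat(2,1))
plan(507.4,-251,12.5,88.3,5)"
```

```text
[[0.0, -0.2, 12.7], [0.0, -0.2, 12.7], [0.0, -0.2, 12.7], [0.0, -0.2, 12.7], [0.0, -0.2, 12.7]] roll -0.01 d [ -0.9   0.2 -63.6] 0.1
```

View pics/t5.png

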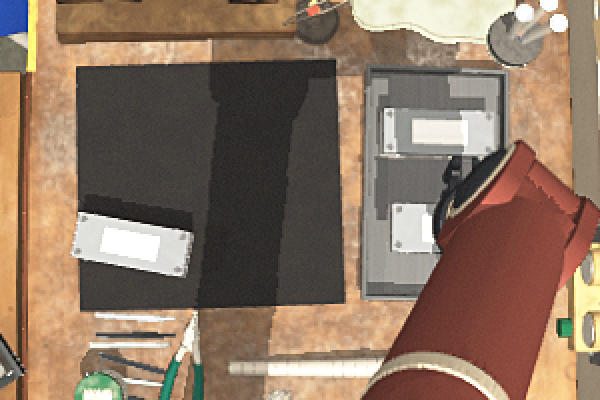

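The top crop shows B flat in the far half of the tray at about (440,131), C above the near half at (415,228), and A on the mat at (132,243). Lowering C.

Request:
apply_moves([
  [0, -0.5, 6],
  [0, -0.5, 12],
  [0, 0, 14],
  [0, 0, 11],
  [0, 0, 8],
  [0, 0, 5],
  [0, 0, 3],
  [0, 0, 1.5],
  [0, 0, 0],
  [0, 0, 0],
], roll=[0, 0, 0, 0, 0, 0, 0, 0, 0, 0], jaw=[40, 40, 40, 40, 40, 40, 40, 40, 40, 40])

```text
clock: 30.23
eef_pos: [0.5071, -0.251, 0.0154]
eef_rot: [180.0, 0.0, 88.3]
force: [0.3, 0.1, -5.6]
grip_width: 0.049
grasp_force: 74.6
```

Request:
apply_moves([
  [0, 0, 1],
  [0, 0, 1],
  [0, 0, 0.8],
  [0, 0, 0.2],
  [0, 0, 0],
  [0, 0, 0],
], roll=[0, 0, 0, 0, 0, 0], jaw=[40, 40, 40, 40, 40, 40])

```text
clock: 30.73
eef_pos: [0.5069, -0.2509, 0.0127]
eef_rot: [180.0, 0.0, 88.3]
force: [-1.0, 0.5, 1.2]
grip_width: 0.0491
grasp_force: 75.1
```

Request:
apply_moves([
  [0, 0, 0],
  [0, 0, 0],
  [0, 0, 0],
  [0, 0, 0],
  [0, 0, -4],
  [0, 0, -12],
  [0, 0, -20],
  [0, 0, -30],
  [0, 0, -36],
  [0, 0, -36],
  [0, 0, -24],
  [0, 0, -8],
], roll=[0, 0, 0, 0, 0, 0, 0, 0, 0, 0, 0, 0], jaw=[54, 66, 72, 72, 72, 72, 72, 72, 72, 72, 72, 72])

```text
clock: 31.73
eef_pos: [0.5088, -0.2524, 0.1877]
eef_rot: [179.5, 0.2, 88.2]
force: [0.8, 0.7, -1.0]
grip_width: 0.072
grasp_force: 0.0
```

Request:
apply_moves([
  [15, 0, 0],
  [30, 0, -5],
  [35, 0, -5],
  [35, 0, -5],
  [25, 0, 0],
  [10, 0, 0],
  [0, 0, 0],
  [0, 0, 0],
], roll=[0, 0, 0, 0, 0, 0, 0, 0], jaw=[72, 72, 72, 72, 72, 72, 72, 72])

```text
clock: 32.4
eef_pos: [0.5109, -0.1017, 0.197]
eef_rot: [-180.0, 0.1, 88.3]
force: [0.1, 0.3, -1.0]
grip_width: 0.0718
grasp_force: 0.0
```

```bash
python3 -c "
from h import *
im=env.grab_frame('side'); c=env.camera_model('side'); W=pose(c)
for p,z in(((.4945,.0845,79.7),.002),((.6165,-.2535,88.3),.004),((.507,-.251,88.3),.004)):
    for P in box(*p,z=z): cv2.circle(im,tuple(int(v) for v in proj(c,W,[P])[0]),1,(255,0,0),-1)
for P in [[.423,.153,.002],[.703,.153,.002]]: print(proj(c,W,[P]))
cv2.imwrite('pics/s6.png',cv2.cvtColor(im,cv2.COLOR_RGB2BGR)[80:330,140:440].repeat(2,0).repeat(2,1))
print(env.sense()['eef_pos'])
for r in env.regions_of('side','housing_1'):
    print(r['score'],r['point'],r['mask'].sum())
    if r['point'][0]>230: print(fit([(c,W,r['mask'])],[494.5,84,79.7]))
"
```

```text
[[237.30813609 324.55295661]]
[[145.63371026 229.52995298]]
[ 0.51086144 -0.10290903  0.19705218]
0.85 [271.2, 234.9] 1974
(array([495.54061191,  87.55454635,  78.71314432]), np.float64(0.03722618754614815))
0.76 [149.5, 291.7] 488
```

View pics/s6.png

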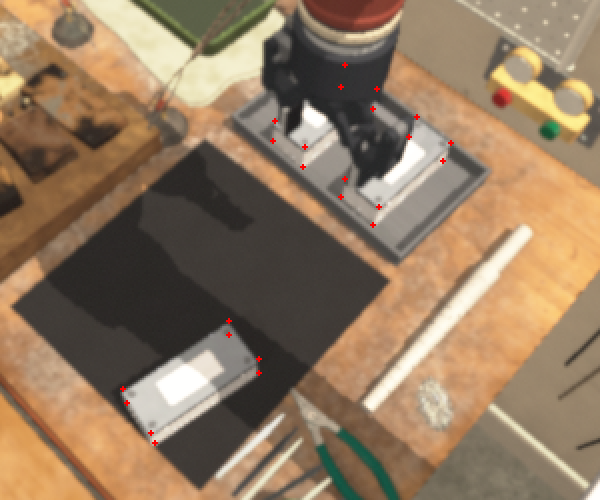

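The side crop shows A flat on the mat, and B and C flat in the tray with the predicted corners matching. The gripper is open and clear of everything.

```bash
python3 -c "
from workcell import env
print(env.sign_off())"
```

```text
the job is handed in; nothing more can be done
None
```

The job is handed in: two of the three housings felt loose and now lie flat, lid up, in the steel tray, and the sound one is back on the mat, at about 33 s on the robot's clock; no verdict came back.

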